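# Refit a tapered stopcock plug in a vacuum manifold

## Robot

A 6-joint arm with a two-finger parallel gripper is mounted at the origin on a cart in front of the work surface, level with it; the furniture and walls round the work are solid. World frame = base frame: x ahead of the robot, y to its left, z up, the work surface at z = 0. Lengths are in m, angles in rad, forces in N, time in s.
With the tool pointing down it reaches from about 0.3 to 0.875 m from the base axis. Payload 6.4 kg.
Tool frame: the origin (TCP) lies at the very end of the fingers, on their centre line; the grasp point (between the pads) lies 19 mm behind it; z points along the fingers, y is the line along which they close (so a half turn about z gives the same grasp; the last joint's range is limited). The gripper opens to 85 mm and grips with 20 to 120 N. Pads are 22 mm wide; open, the fingers measure 114 mm over their backs; the gripper's body (76 mm by 85 mm) begins 54 mm behind the grasp point. The pads swing forward as they close: fully open they stand 13 mm farther back than shut.
Start: joints at [-0.206, 0.181, 1.607, -0, 1.354, -0.206], TCP at [0.575, 0, 0.231] pointing down, gripper open.
Joint ranges: [-2.99, 2.99], [-0.89, 2.07], [0.3, 2.58], [-1.14, 4.28], [0, 2.63], [-3.12, 3.12]. Speed limits (rad/s): [2.57, 2.57, 3.01, 3.14, 3.14, 3.14].

## Interface

Orientations are given as a rotation vector (axis times angle).
In Python, from plant import arm gives the robot as it stands.
- The arm moves only by the shell command python3 -m jog 'ROWS' [FORCE]. ROWS is JSON, a list of rows, each an object of numbers: "dx", "dy", "dz": the shift along the tool's x, y, z in cm; "wx", "wy", "wz": the turn, a rotation vector about the tool's x, y, z in rad; "hand": the closure, from -1 (fully open) to 1 (shut), so that 0 is half open. A call has exactly 8 rows; each row is the pose to reach, as a shift and turn from the pose commanded when the call began, along the tool's axes at that moment; what a row does not reach only later rows make up. A row lasts 1/12 s, in which the tool goes at most 41.7 mm and 7.16 degrees, less where a joint would pass 70% of its speed; a pose out of reach is approached as far as the arm can. A call with a gripper value outside its range is refused whole. The fingers move at their own pace and stop on an object; FORCE is the grip in N (left out, the last holds). Time passes only in rows, so rows that repeat a pose let the fingers close, or fill a call up. It gives the time, the measured TCP pose, the force, the opening and the grip force at its end, in the units of the state.
- arm.sense(): the state, without advancing time (a new reading comes with each control period).
- arm.snapshot(name): name is "scene" or "side" or "wrist"; returns (picture, depth): 420x560x3 uint8, red, green, blue; 420x560 float32, m along the optical axis (not along the pixel's ray), 0 where there is no reading.
- arm.camera_params(name): a dict with "mtx" (3x3 intrinsics, pixels), "R" (3x3) and "t" (3): a world point X has camera coordinates R X + t; the wrist camera has in their place "T_tool_cam" (4x4, takes a point from camera to tool coordinates, whose origin is the TCP and whose axes are the flange's). Camera axes: x right, y down, z forward; pixel columns grow to the right and rows downward; lengths in m; the calibration is good to about 2 mm. A picture is of the moment at which its call begins: read the wrist's pose just before it. camera_params takes no time and is no camera call.
- arm.sign_off(): hands the job in; it is judged then, once.
The state is a dict: "time_s": time; "joint_pos": joint angles; "dq": joint speeds; "joint_torque": joint torques, N m; "tool_pos": TCP position; "tcp_rot": TCP orientation; "force": force on the tool from outside, world axes, zero at the start; "wrist_torque": the same for the moment, N m; "finger_gap": finger opening in m; "finger_force": force on a finger pad.
Only numpy, scipy, OpenCV 4.12 (cv2) and the standard library are available. Lean on these libraries where they do the work, as an engineer would, in place of code of your own. Each camera call takes 0.05 s, during which the arm holds its last target. There are 200 camera calls.

## Task

Put the cleaned blue-handled stopcock plug back into the empty blue-banded barrel of the vacuum manifold: turn it to and fro while you press it down with about 18 N until it sinks no further and is wedged tight, and leave it shut, its handle straight across the long white box. A greased taper only seats when it is turned under pressure, and the barrel is glass, so never press with more than 25 N; leave the other plugs and the rest of the bench as they are.

Things in the scene. Friction and masses are not known exactly. Their poses are not given: they have to be found in the camera images.
- plug: White tapered stopcock plug with blue collar and blue bar handle, 82 mm tall, 60 g, upright. Origin: centre of its small end, z up its axis. Taper 40 mm long, radius 6.8 mm at the foot, 12.8 mm at the collar; collar 35 mm across from z = 40 to 45; handle bar from z = 51 to 82, 38 mm long along x, 11 mm thick along y, flat-sided. It starts in one of the two holes of the draining block.
- plug_collar (a point): Centre of the underside of the blue plug's collar, 40 mm above the plug's origin. With the plug seated it stays about 2 to 13 mm above the barrel's rim: the collar is no stop.
- plug_grip (a point): Point on the blue plug's axis 70 mm above its origin, 12 mm below the top of the bar handle: the place to grip it, across the 11 mm thickness (along the plug's y). Pressed hard, the bar creeps up between the fingers until their tips bear on the collar, 25 mm below this point.
- manifold: Fixed vacuum manifold: white box 62 x 250 x 60 mm, long side along its y, with three upright glass barrels 82 mm apart on top (blue band, empty, at y = -82; red at 0; yellow at +82), side arms to +x. Origin: centre of the underside, z up. A plug is shut when its handle lies along the manifold's x, square across the box; either end may point forward.
- barrel_rim (a point): Centre of the mouth of the empty blue-banded barrel, 112 mm up; barrel 35 mm across. Its white liner narrows 0.15 mm in radius per mm, 10 mm near the rim. Fits differ: the plug first binds with its collar 8 to 16 mm above the rim. From there, while turned about its axis, it sinks about 1 mm for each 3.5 N of push; unturned, 1 mm for each 10 N. Turning takes up to 0.7 N m. Let go, it stays.
- liner0 (a joint): Outward stretch (m) of the springy white liner at its +x side, wedged open by the plug: 0 empty, above 0.00019 when the plug is tight (turned to and fro under 16 N or more), at most 0.00015 if it was only pushed. It stays when the plug is let go.
- liner3 (a joint): The same stretch at the liner's -x side.
- liner (a joint): How far (m) the blue-banded barrel's liner is pressed down onto the rubber cushion it stands on: 0 at rest, 0.001 at a push of 25 N.
- drain_block: Fixed wooden draining block 60 x 140 x 48 mm, origin at the centre of its underside, long side along its y; two upright holes 29.5 mm wide, 44 mm deep at y = -40 and +40 mm. Each holds one plug, whose collar rests on the block's top at 48 mm.
- spare_plug: A like plug with green collar and handle, in the other hole of the block, with the same axes and sizes; it stays there.
- valve_red_end (a point): Middle of one end of the red bar handle of the plug in the middle barrel, whose top is 161 mm above the bench; not to be moved.
- valve_yellow_end (a point): Middle of one end of the yellow bar handle of the plug in the far barrel, whose top is 161 mm above the bench; not to be moved.
- beaker_2: Small loose glass beaker 55 mm wide, 68 mm tall, right of the manifold; a bystander, origin at its underside.
- film_box: Loose carton 56 x 118 x 56 mm right of and behind the manifold; a bystander, origin at its underside.
- marker_1: Loose felt marker 136 mm long, lying right of the manifold; a bystander.
- micro_rack: Loose orange rack of small tubes 60 x 118 x 38 mm at the back left; a bystander, origin at its underside.
Mind the look-alikes: they are no part of the job. There is more than one size of the plug; the one meant has the size given above.

How it is judged:
By the outcome, as a careful person would: the job done as asked, in the order asked, and still so for the second after the job is handed in, with the robot touching nothing.
It also fails if it takes over 58 s, if anything falls off the work surface, if the arm or the gripper's body presses on something with over 40 N, if the wrist force passes 120 N, or if a joint passes its speed limit or range.

## Working session

There is one attempt and no reset: what is moved stays moved. The work goes in short steps, Python scripts to look and compute and a shell command to move; the robot and the scene stay as the last step left them, time stands still between calls to the robot, and variables do not carry over. Pictures are saved under pics/ and viewed, at most 10 in all, crops included, and the job is handed in when it is done.

```bash
ls; mkdir -p pics
python3 - <<'E'
from plant import arm
import cv2,numpy as np
s=arm.sense();print({k:np.round(v,3) for k,v in s.items()})
for n in("scene","side"):
    p,d=arm.snapshot(n);np.savez(f"pics/{n}0.npz",p=p,d=d);cv2.imwrite(f"pics/{n}0.png",p[:,:,::-1])
    c=arm.camera_params(n);print(n,{k:np.round(v,3).tolist() for k,v in c.items()})
print(arm.camera_params("wrist"))
E
```

```text
pics
{'time_s': np.float64(0.0), 'joint_pos': array([-0.206,  0.182,  1.608,  0.   ,  1.354, -0.206]), 'dq': array([ 0.001, -0.   ,  0.001,  0.002, -0.   , -0.   ]), 'joint_torque': array([ 0.0000e+00, -4.4487e+01, -3.5134e+01, -0.0000e+00,  9.0000e-03,
        0.0000e+00]), 'tool_pos': array([0.574, 0.   , 0.23 ]), 'tcp_rot': array([-2.22e+00, -2.22e+00,  1.00e-03]), 'force': array([-0.035, -0.119, -0.706]), 'wrist_torque': array([ 0.044, -0.02 , -0.008]), 'finger_force': np.float64(0.0), 'finger_gap': np.float64(0.085)}
scene {'mtx': [[389.359, 0.0, 276.697], [0.0, 389.359, 211.485], [0.0, 0.0, 1.0]], 'R': [[0.514, -0.858, -0.006], [-0.541, -0.319, -0.778], [0.665, 0.404, -0.628]], 't': [-0.468, 0.305, 0.823]}
side {'mtx': [[433.861, 0.0, 287.397], [0.0, 433.861, 208.266], [0.0, 0.0, 1.0]], 'R': [[-0.983, -0.183, -0.021], [-0.097, 0.61, -0.787], [0.157, -0.771, -0.617]], 't': [0.496, 0.282, 0.928]}
{'mtx': array([[293.85987088,   0.        , 282.89108421],
       [  0.        , 293.85987088, 208.35898028],
       [  0.        ,   0.        ,   1.        ]]), 'T_tool_cam': array([[-1.89455013e-04, -9.46987144e-01, -3.21271400e-01,
         8.43682340e-02],
       [ 9.99999682e-01, -4.28163258e-04,  6.72360341e-04,
        -8.44947716e-04],
       [-7.74273208e-04, -3.21271171e-01,  9.46986925e-01,
        -1.41902743e-01],
       [ 0.00000000e+00,  0.00000000e+00,  0.00000000e+00,
         1.00000000e+00]])}
```

View pics/scene0.png

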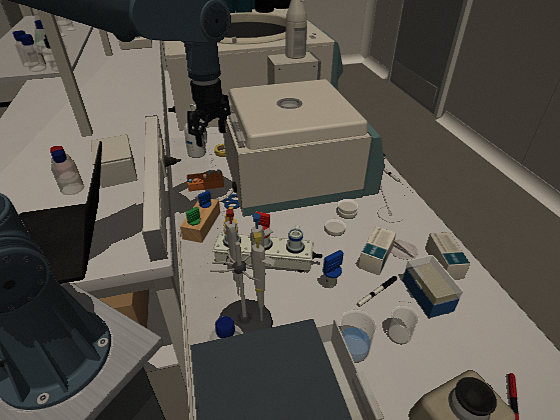

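View pics/side0.png

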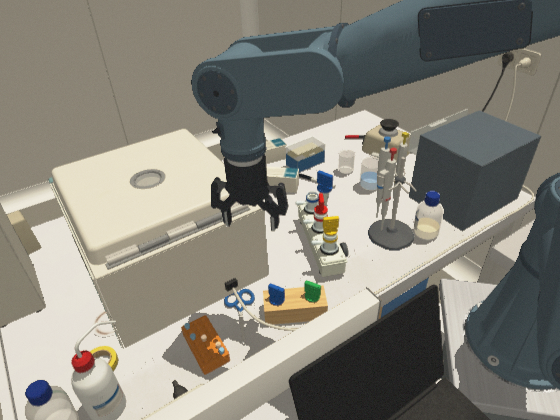

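```bash
cat > h.py <<'E'
from plant import arm
import numpy as np,cv2
from scipy.spatial.transform import Rotation as Ro
def cam(n,s=None):
    c=arm.camera_params(n);K=c["mtx"]
    if n!="wrist": return K,c["R"].T,-c["R"].T@c["t"]
    T=c["T_tool_cam"];R=Ro.from_rotvec(s["tcp_rot"]).as_matrix()
    return K,R@T[:3,:3],R@T[:3,3]+s["tool_pos"]
def cloud(C,d):
    K,R,o=C;v,u=np.mgrid[:420,:560]
    r=np.stack([(u-K[0,2])/K[0,0],(v-K[1,2])/K[1,1],np.ones_like(d)],-1)
    return (r*d[...,None])@R.T+o
def onplane(C,uv,z):
    K,R,o=C;uv=np.atleast_2d(uv);r=np.c_[(uv-K[[0,1],[2,2]])/K[0,0],np.ones(len(uv))]@R.T
    return o+r*((z-o[2])/r[:,2])[:,None]
def mask(p,col):
    h=cv2.cvtColor(p,cv2.COLOR_RGB2HSV);H,S,V=h[...,0],h[...,1],h[...,2]
    lo,hi={"blue":(100,125),"green":(45,85),"yellow":(20,34)}.get(col,(0,0))
    m=(H>=lo)&(H<=hi) if col!="red" else (H<6)|(H>174)
    return m&(S>140)&(V>50)
def rect(P): # yaw of long axis, from xy
    (c,(w,h),a)=cv2.minAreaRect(np.float32(P[:,:2]*1000));a=a if w>h else a+90
    return np.round(c,1),round(max(w,h),1),round(min(w,h),1),round((a+90)%180-90,1)
E
python3 - <<'E'
from h import *
for n in("scene","side"):
    f=np.load(f"pics/{n}0.npz");p,d=f["p"],f["d"];P=cloud(cam(n),d)
    for col in("blue","green","red","yellow"):
        k,l,st,ce=cv2.connectedComponentsWithStats(np.uint8(mask(p,col)))
        for i in range(1,k):
            m=(l==i)&(d>0)
            if m.sum()<25: continue
            q=P[m];q=q[(abs(q-np.median(q,0))<.06).all(1)]
            zt=np.percentile(q[:,2],97);t=q[q[:,2]>zt-.006]
            if .35<np.median(q[:,0])<1 and abs(np.median(q[:,1]))<.6: print(n,col,ce[i].round(),m.sum(),"med",np.median(q,0).round(3),"zt",zt.round(3),"top",rect(t) if len(t)>4 else "")
    # wood block top / manifold
    for (u,v),w in ({"scene":[((295,235),14)],"side":[((312,199),12)]}[n]):
        q=P[v-w:v+w,u-w:u+w].reshape(-1,3);q=q[abs(q[:,2]-.112)<.006];print(n,"rim",len(q),rect(q),q.mean(0).round(3))
    h=cv2.cvtColor(p,cv2.COLOR_RGB2HSV)
    m=(h[...,0]>8)&(h[...,0]<22)&(h[...,1]>90)&(abs(P[...,2]-.048)<.004)
    u,v=((200,220) if n=="scene" else (296,303));mm=np.zeros_like(m);mm[v-25:v+25,u-45:u+45]=1
    print(n,"block",rect(P[m&mm]))
E
```

```text
scene blue [ 57. 152.] 46 med [0.406 0.486 0.144] zt 0.146 top (array([406.3, 488.6]), 29.6, 28.5, 87.7)
scene blue [203. 196.] 59 med [0.52  0.014 0.084] zt 0.092 top (array([526.2,  14.9]), 34.6, 10.0, -20.5)
scene blue [231. 201.] 87 med [ 0.618 -0.007  0.008] zt 0.01 top (array([619.5,  -2.9]), 71.1, 44.9, 44.5)
scene blue [206. 204.] 33 med [0.522 0.007 0.054] zt 0.056 top (array([521.9,   6.2]), 33.0, 17.4, -15.0)
scene blue [334. 264.] 285 med [ 0.464 -0.422  0.087] zt 0.109 top (array([ 469.9, -417.6]), 46.5, 13.7, -26.5)
scene green [193. 215.] 114 med [ 0.446 -0.011  0.076] zt 0.091 top (array([448. ,  -8.2]), 33.0, 9.7, -17.5)
scene red [ 56. 148.] 49 med [0.452 0.572 0.113] zt 0.115 top (array([452. , 572.3]), 34.4, 31.7, -46.8)
scene red [264. 219.] 141 med [ 0.457 -0.238  0.148] zt 0.162 top (array([ 459.2, -229.9]), 35.7, 11.2, -79.7)
scene yellow [219. 151.] 65 med [0.833 0.205 0.016] zt 0.02 top (array([850. , 216.3]), 65.5, 33.0, 41.1)
scene rim 88 (array([ 490.9, -304.6]), 34.0, 33.7, 82.2) [ 0.49  -0.305  0.11 ]
scene block (array([485.2,   3.6]), 142.4, 62.9, 16.
[... 621 characters left out ...]
.6]), 34.1, 10.9, -22.4)
side red [321. 205.] 149 med [ 0.458 -0.219  0.137] zt 0.161 top (array([ 458.5, -227.4]), 40.3, 10.0, -82.7)
side red [ 83. 361.] 335 med [0.796 0.293 0.161] zt 0.166 top (array([800.5, 288.8]), 30.2, 26.2, 58.4)
side yellow [330. 225.] 252 med [ 0.426 -0.148  0.143] zt 0.161 top (array([ 426.8, -151.7]), 36.5, 10.3, 17.8)
side yellow [329. 241.] 26 med [ 0.426 -0.138  0.1  ] zt 0.104 top (array([ 425.9, -139.6]), 31.3, 13.3, 3.3)
side yellow [108. 355.] 186 med [0.839 0.191 0.017] zt 0.02 top (array([853. , 191.2]), 67.4, 29.4, -21.5)
side rim 57 (array([ 491.2, -303.3]), 34.0, 32.3, 40.6) [ 0.491 -0.303  0.11 ]
side block (array([486.4,   5.7]), 140.3, 64.2, 17.3)
```

Run:
```python
import cv2,numpy as np
a=cv2.imread("pics/scene0.png")[180:300,170:370];b=cv2.imread("pics/side0.png")[170:330,220:370]
a=cv2.resize(a,(400*1,240),interpolation=cv2.INTER_CUBIC);a=cv2.resize(a,(600,360));b=cv2.resize(b,(0,0),fx=1.6,fy=1.6)
cv2.imwrite("pics/c1.png",cv2.resize(cv2.imread("pics/scene0.png")[180:300,170:370],(800,480),interpolation=cv2.INTER_CUBIC))
```

```text
(no output)
```

View pics/c1.png

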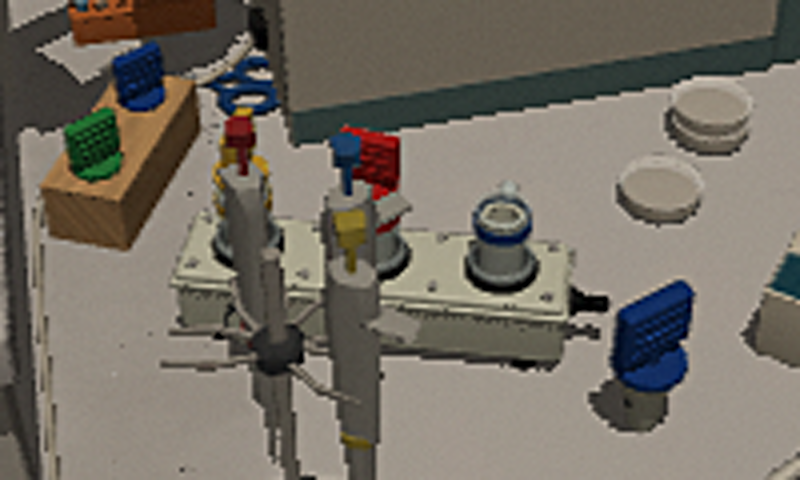

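Run:
```python
from h import *
for n in("scene","side"):
    f=np.load(f"pics/{n}0.npz");p,d=f["p"],f["d"];P=cloud(cam(n),d);P=P[d>0]
    for z0 in(.1,.15,.2,.25,.3,.35):
        m=(abs(P[:,2]-z0-.025)<.025)&(P[:,0]>.3)&(P[:,0]<.85)&(abs(P[:,1]+.15)<.35)
        q=np.round(P[m][:,:2]*20)/20
        u,c=np.unique(q,axis=0,return_counts=True);print(n,z0,[(round(a,2),round(b,2),int(k)) for (a,b),k in zip(u,c) if k>5])
```

```text
scene 0.1 [(np.float64(0.3), np.float64(0.0), 35), (np.float64(0.3), np.float64(0.05), 30), (np.float64(0.35), np.float64(0.0), 66), (np.float64(0.35), np.float64(0.05), 195), (np.float64(0.35), np.float64(0.1), 25), (np.float64(0.4), np.float64(-0.15), 33), (np.float64(0.4), np.float64(0.05), 66), (np.float64(0.4), np.float64(0.1), 166), (np.float64(0.4), np.float64(0.15), 28), (np.float64(0.45), np.float64(-0.4), 81), (np.float64(0.45), np.float64(-0.3), 14), (np.float64(0.45), np.float64(-0.25), 91), (np.float64(0.45), np.float64(-0.2), 6), (np.float64(0.45), np.float64(-0.15), 28), (np.float64(0.45), np.float64(0.1), 51), (np.float64(0.45), np.float64(0.15), 141), (np.float64(0.45), np.float64(0.2), 20), (np.float64(0.5), np.float64(-0.45), 24), (np.float64(0.5), np.float64(-0.4), 15), (np.float64(0.5), np.float64(-0.3), 133), (np.float64(0.5), np.float64(0.15), 45), (np.float64(0.5), np.float64(0.2), 71), (np.float64(0.55), np.float64(-0.1), 52), (np.float64(0.6), np.float64(-0.15), 121), (np.float64(0.6), np.float64(-0.1), 239), (np.float64(0.6), np.float64(-0.05), 41), (np.flo
[... 9769 characters left out ...]
, (np.float64(0.85), np.float64(-0.2), 109), (np.float64(0.85), np.float64(-0.15), 118), (np.float64(0.85), np.float64(-0.1), 155), (np.float64(0.85), np.float64(-0.05), 153), (np.float64(0.85), np.float64(0.0), 176), (np.float64(0.85), np.float64(0.05), 196), (np.float64(0.85), np.float64(0.1), 240), (np.float64(0.85), np.float64(0.15), 156)]
side 0.3 [(np.float64(0.5), np.float64(0.0), 283), (np.float64(0.55), np.float64(0.0), 531), (np.float64(0.6), np.float64(0.0), 375), (np.float64(0.65), np.float64(-0.0), 228)]
side 0.35 [(np.float64(0.55), np.float64(0.0), 208), (np.float64(0.55), np.float64(0.05), 353), (np.float64(0.6), np.float64(0.0), 29), (np.float64(0.6), np.float64(0.05), 221)]
```

The 82 mm blue plug is in the block's far hole at about (524, 16) mm, with its handle at about -17.5°. The rim is at about (491, -304) mm, and shut is about 22.8°. I'll hover over the plug and check with the wrist camera.

```bash
python3 -m jog '[{"dx":0.2,"dy":-0.6,"dz":0.5,"wz":-0.12},{"dx":0.4,"dy":-1.2,"dz":1,"wz":-0.24},{"dx":0.6,"dy":-1.8,"dz":1.5,"wz":-0.36},{"dx":0.8,"dy":-2.5,"dz":2,"wz":-0.48},{"dx":1,"dy":-3.2,"dz":2.5,"wz":-0.6},{"dx":1.2,"dy":-4,"dz":3,"wz":-0.72},{"dx":1.4,"dy":-4.5,"dz":3.5,"wz":-0.84},{"dx":1.6,"dy":-5,"dz":4,"wz":-0.96,"hand":0}]' 40
python3 -m jog '[{"wz":-0.1},{"wz":-0.2},{"wz":-0.3},{"wz":-0.3},{"wz":-0.3},{"wz":-0.3},{"wz":-0.3},{"wz":-0.3,"hand":0}]'
cat > look.py <<'E'
from h import *
import sys
# usage: look.py tag ; handle and collar in wrist view
s=arm.sense();p,d=arm.snapshot("wrist");C=cam("wrist",s);cv2.imwrite(f"pics/{sys.argv[1]}.png",p[:,:,::-1]);np.savez(f"pics/{sys.argv[1]}.npz",p=p,d=d)
P=cloud(C,d);R=Ro.from_rotvec(s["tcp_rot"]).as_matrix()
print("tcp",s["tool_pos"].round(4),"yaw_y",np.degrees(np.arctan2(R[1,1],R[0,1])).round(2),"tilt",R[:,2].round(4),"j",s["joint_pos"].round(2),"F",s["force"].round(1),"gap",s["finger_gap"].round(4))
k,l,st,ce=cv2.connectedComponentsWithStats(np.uint8(mask(p,"blue")))
for i in range(1,k):
    m=(l==i)&(d>0)
    if m.sum()<150: continue
    q=P[m];zt=np.percentile(q[:,2],95)
    t=m&(P[...,2]>zt-.004)
    v,u=np.nonzero(t);W=onplane(C,np.c_[u,v].astype(float),zt)
    print(ce[i].round(),m.sum(),"zt",zt.round(4),"top",rect(W),"cloud",rect(P[t]))
E
python3 look.py w1
```

```text
schema error: expected keys dx, dy, dz, wx, wy, wz, hand
schema error: expected keys dx, dy, dz, wx, wy, wz, hand
Traceback (most recent call last):
  File "look.py", line 6, in <module>
    print("tcp",s["tool_pos"].round(4),"yaw_y",np.degrees(np.arctan2(R[1,1],R[0,1])).round(2),"tilt",R[:,2].round(4),"j",s["joint_pos"].round(2),"F",s["force"].round(1),"gap",s["finger_gap"].round(4))
                                                                                                                                                                               ^^^^^^^^^^^^^^^^^^^^^
AttributeError: 'float' object has no attribute 'round'
```

View pics/w1.png

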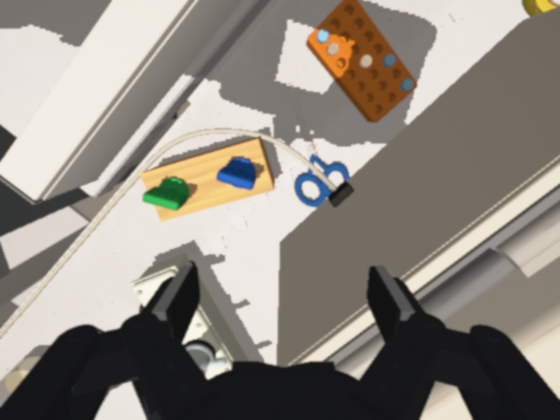

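The picture was taken from the start pose. It shows blue at (238,172) and green at (166,193) in the block. Every row needs all the keys, so I'll retype the move.

```bash
sed -i 's/s\["finger_gap"\].round(4)/round(s["finger_gap"],4)/' look.py
python3 -m jog '[{"dx":0.2,"dy":-0.6,"dz":0.5,"wx":0,"wy":0,"wz":-0.12,"hand":0},{"dx":0.4,"dy":-1.2,"dz":1,"wx":0,"wy":0,"wz":-0.24,"hand":0},{"dx":0.6,"dy":-1.8,"dz":1.5,"wx":0,"wy":0,"wz":-0.36,"hand":0},{"dx":0.8,"dy":-2.5,"dz":2,"wx":0,"wy":0,"wz":-0.48,"hand":0},{"dx":1,"dy":-3.2,"dz":2.5,"wx":0,"wy":0,"wz":-0.6,"hand":0},{"dx":1.2,"dy":-4,"dz":3,"wx":0,"wy":0,"wz":-0.72,"hand":0},{"dx":1.4,"dy":-4.5,"dz":3.5,"wx":0,"wy":0,"wz":-0.84,"hand":0},{"dx":1.6,"dy":-5,"dz":4,"wx":0,"wy":0,"wz":-0.96,"hand":0}]' 40
python3 -m jog '[{"dx":0,"dy":0,"dz":0,"wx":0,"wy":0,"wz":-0.1,"hand":0},{"dx":0,"dy":0,"dz":0,"wx":0,"wy":0,"wz":-0.2,"hand":0},{"dx":0,"dy":0,"dz":0,"wx":0,"wy":0,"wz":-0.3,"hand":0},{"dx":0,"dy":0,"dz":0,"wx":0,"wy":0,"wz":-0.3,"hand":0},{"dx":0,"dy":0,"dz":0,"wx":0,"wy":0,"wz":-0.3,"hand":0},{"dx":0,"dy":0,"dz":0,"wx":0,"wy":0,"wz":-0.3,"hand":0},{"dx":0,"dy":0,"dz":0,"wx":0,"wy":0,"wz":-0.3,"hand":0},{"dx":0,"dy":0,"dz":0,"wx":0,"wy":0,"wz":-0.3,"hand":0}]'
python3 look.py w2
```

```text
time_s: 0.82
tool_pos: [0.5244, 0.0162, 0.1907]
tcp_rot: [-0.935, -2.998, 0.0]
force: [0.2, -0.9, 0.1]
finger_gap: 0.0427
finger_force: 0.0
time_s: 1.48
tool_pos: [0.525, 0.016, 0.1912]
tcp_rot: [-0.488, -3.103, 0.0]
force: [-0.3, -0.0, 0.3]
finger_gap: 0.0428
finger_force: 0.0
tcp [0.525  0.016  0.1912] yaw_y 72.12 tilt [-1.e-04  0.e+00 -1.e+00] j [-0.2   0.11  1.77 -0.    1.26 -1.45] F [-0.3 -0.   0.3] gap 0.0428
[283. 201.] 906 zt 0.0899 top (array([523.9,  17. ]), 35.1, 10.3, -17.6) cloud (array([524.3,  16.9]), 35.0, 10.5, -17.6)
[281. 256.] 478 zt 0.0086 top (array([609.4, -11.8]), 46.4, 40.9, -47.1) cloud (array([610.5, -12.3]), 46.3, 41.3, -46.5)
```

View pics/w2.png

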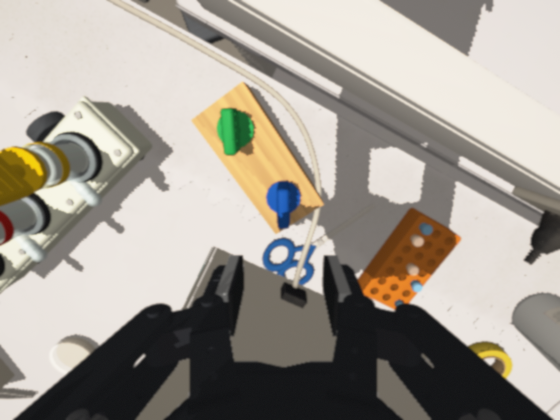

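```bash
python3 -m jog '[{"dx":0.1,"dy":0,"dz":2.5,"wx":0,"wy":0,"wz":0,"hand":0},{"dx":0.1,"dy":0,"dz":5,"wx":0,"wy":0,"wz":0,"hand":0},{"dx":0.1,"dy":0,"dz":7.5,"wx":0,"wy":0,"wz":0,"hand":0},{"dx":0.1,"dy":0,"dz":9.5,"wx":0,"wy":0,"wz":0,"hand":0},{"dx":0.1,"dy":0,"dz":11,"wx":0,"wy":0,"wz":0,"hand":0},{"dx":0.1,"dy":0,"dz":12.3,"wx":0,"wy":0,"wz":0,"hand":0},{"dx":0.1,"dy":0,"dz":13.1,"wx":0,"wy":0,"wz":0,"hand":0},{"dx":0.1,"dy":0,"dz":13.1,"wx":0,"wy":0,"wz":0,"hand":0}]'
python3 -m jog '[{"dx":0,"dy":0,"dz":0,"wx":0,"wy":0,"wz":0,"hand":1},{"dx":0,"dy":0,"dz":0,"wx":0,"wy":0,"wz":0,"hand":1},{"dx":0,"dy":0,"dz":0,"wx":0,"wy":0,"wz":0,"hand":1},{"dx":0,"dy":0,"dz":0,"wx":0,"wy":0,"wz":0,"hand":1},{"dx":0,"dy":0,"dz":0,"wx":0,"wy":0,"wz":0,"hand":1},{"dx":0,"dy":0,"dz":0,"wx":0,"wy":0,"wz":0,"hand":1},{"dx":0,"dy":0,"dz":0,"wx":0,"wy":0,"wz":0,"hand":1},{"dx":0,"dy":0,"dz":0,"wx":0,"wy":0,"wz":0,"hand":1}]' 100
```

```text
time_s: 2.2
tool_pos: [0.5227, 0.0165, 0.0585]
tcp_rot: [-0.486, -3.1, -0.0]
force: [-0.7, 0.1, 0.3]
finger_gap: 0.0431
finger_force: 0.0
time_s: 2.87
tool_pos: [0.5251, 0.0161, 0.0616]
tcp_rot: [0.486, 3.101, -0.0]
force: [0.1, 0.4, 6.6]
finger_gap: 0.0093
finger_force: 97.8
```

```bash
python3 -m jog '[{"dx":0,"dy":0,"dz":-1,"wx":0,"wy":0,"wz":0,"hand":1},{"dx":0,"dy":0,"dz":-3,"wx":0,"wy":0,"wz":0,"hand":1},{"dx":0,"dy":0,"dz":-6,"wx":0,"wy":0,"wz":0,"hand":1},{"dx":0,"dy":0,"dz":-9,"wx":0,"wy":0,"wz":0,"hand":1},{"dx":0,"dy":0,"dz":-12,"wx":0,"wy":0,"wz":0,"hand":1},{"dx":0,"dy":0,"dz":-15,"wx":0,"wy":0,"wz":0,"hand":1},{"dx":0,"dy":0,"dz":-17.5,"wx":0,"wy":0,"wz":0,"hand":1},{"dx":0,"dy":0,"dz":-19,"wx":0,"wy":0,"wz":0,"hand":1}]' 120
python3 look.py w3
```

```text
time_s: 3.53
tool_pos: [0.525, 0.0162, 0.2544]
tcp_rot: [0.485, 3.099, -0.0]
force: [1.0, -0.1, -0.2]
finger_gap: 0.009
finger_force: 117.1
tcp [0.525  0.0162 0.2544] yaw_y 72.2 tilt [ 4.6e-03 -9.0e-04 -1.0e+00] j [-0.2   0.05  1.71 -0.    1.38 -1.46] F [ 1.  -0.1 -0.2] gap 0.009
[283. 274.] 2651 zt 0.2828 top (array([523. ,  17.9]), 37.1, 10.2, -17.9) cloud (array([524.5,  17.6]), 36.3, 10.5, -17.2)
```

View pics/w3.png

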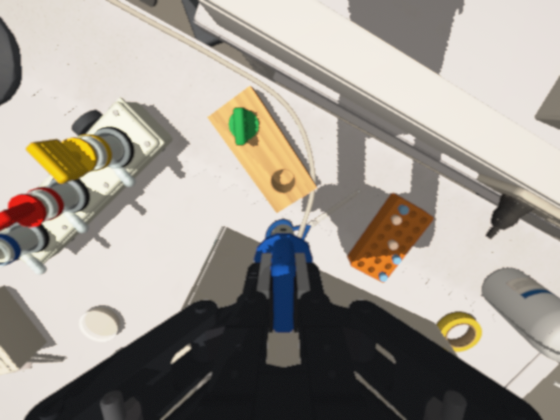

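```bash
python3 -m jog '[{"dx":0,"dy":-1,"dz":0,"wx":0,"wy":0,"wz":0.12,"hand":1},{"dx":0,"dy":-2.5,"dz":0,"wx":0,"wy":0,"wz":0.24,"hand":1},{"dx":-0.1,"dy":-4,"dz":0,"wx":0,"wy":0,"wz":0.36,"hand":1},{"dx":-0.1,"dy":-5.7,"dz":0,"wx":0,"wy":0,"wz":0.48,"hand":1},{"dx":-0.2,"dy":-7.4,"dz":0,"wx":0,"wy":0,"wz":0.6,"hand":1},{"dx":-0.2,"dy":-9.1,"dz":0,"wx":0,"wy":0,"wz":0.72,"hand":1},{"dx":-0.3,"dy":-10.8,"dz":0,"wx":0,"wy":0,"wz":0.84,"hand":1},{"dx":-0.3,"dy":-12.5,"dz":0,"wx":0,"wy":0,"wz":0.96,"hand":1}]'
python3 -m jog '[{"dx":-1.5,"dy":-0.5,"dz":0,"wx":0,"wy":0,"wz":0.12,"hand":1},{"dx":-3,"dy":-0.9,"dz":0,"wx":0,"wy":0,"wz":0.24,"hand":1},{"dx":-4.5,"dy":-1.4,"dz":0,"wx":0,"wy":0,"wz":0.36,"hand":1},{"dx":-6,"dy":-1.8,"dz":0,"wx":0,"wy":0,"wz":0.48,"hand":1},{"dx":-7.5,"dy":-2.3,"dz":0,"wx":0,"wy":0,"wz":0.6,"hand":1},{"dx":-9,"dy":-2.7,"dz":0,"wx":0,"wy":0,"wz":0.72,"hand":1},{"dx":-10.3,"dy":-3.1,"dz":0,"wx":0,"wy":0,"wz":0.84,"hand":1},{"dx":-11.5,"dy":-3.5,"dz":0,"wx":0,"wy":0,"wz":0.96,"hand":1}]'
cat > rim.py <<'E'
from h import *
import sys
s=arm.sense();p,d=arm.snapshot("wrist");C=cam("wrist",s);cv2.imwrite(f"pics/{sys.argv[1]}.png",p[:,:,::-1]);np.savez(f"pics/{sys.argv[1]}.npz",p=p,d=d)
P=cloud(C,d);R=Ro.from_rotvec(s["tcp_rot"]).as_matrix()
print("tcp",s["tool_pos"].round(4),"yaw_y",np.degrees(np.arctan2(R[1,1],R[0,1])).round(2),"tilt",R[:,2].round(4),"j6",s["joint_pos"][5].round(2),"F",s["force"].round(1))
m=(abs(P[...,2]-.111)<.004)&(np.hypot(P[...,0]-.491,P[...,1]+.304)<.03)&(d>0);q=P[m]
if len(q)>20:
    c,r=cv2.minEnclosingCircle(np.float32(q[:,:2]*1000));print("rim",len(q),np.round(c,1),round(r,1),q[:,2].max().round(4))
for col in("red","yellow"):
    m=mask(p,col)&(P[...,2]>.157)&(P[...,2]<.165)&(np.hypot(P[...,0]-.45,P[...,1]+.2)<.12)
    if m.sum()>50: print(col,m.sum(),rect(P[m]))
m=(abs(P[...,2]-.06)<.003)&(np.hypot(P[...,0]-.459,P[...,1]+.228)<.16)
print("box",m.sum(),rect(P[m]) if m.sum()>500 else "")
E
python3 rim.py w4
```

```text
time_s: 4.25
tool_pos: [0.4879, -0.1041, 0.2496]
tcp_rot: [-1.871, -2.522, 0.0]
force: [0.4, 0.2, -0.8]
finger_gap: 0.0091
finger_force: 117.1
time_s: 4.92
tool_pos: [0.4887, -0.2244, 0.2496]
tcp_rot: [-2.825, -1.372, 0.001]
force: [-0.4, 0.0, 0.5]
finger_gap: 0.0091
finger_force: 117.1
tcp [ 0.4887 -0.2244  0.2496] yaw_y -38.18 tilt [-1.1e-03  7.0e-04 -1.0e+00] j6 0.02 F [-0.4  0.   0.5]
rim 360 [ 490.9 -302.7] 17.8 0.1129
red 271 (array([ 458.5, -220.4]), 22.8, 9.6, -78.3)
yellow 538 (array([ 427.9, -152.1]), 36.7, 11.1, 18.8)
box 5015 (array([ 401.2, -252.4]), 247.5, 187.4, -66.8)
```

View pics/w4.png

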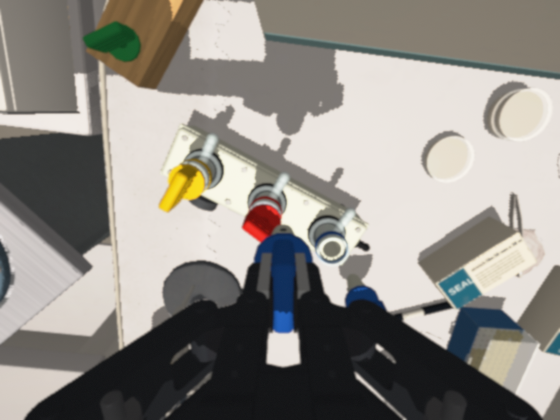

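Plug held, and the mouth shows at (331,247) in w4. I'll move over it, then go down near the rim.

```bash
python3 -m jog '[{"dx":-1,"dy":0.8,"dz":0,"wx":0,"wy":0,"wz":0.1,"hand":1},{"dx":-2,"dy":1.6,"dz":0,"wx":0,"wy":0,"wz":0.2,"hand":1},{"dx":-3,"dy":2.4,"dz":0,"wx":0,"wy":0,"wz":0.3,"hand":1},{"dx":-4,"dy":3.2,"dz":0,"wx":0,"wy":0,"wz":0.4,"hand":1},{"dx":-5,"dy":4,"dz":0,"wx":0,"wy":0,"wz":0.506,"hand":1},{"dx":-6.2,"dy":5,"dz":1,"wx":0,"wy":0,"wz":0.506,"hand":1},{"dx":-6.2,"dy":5,"dz":3.5,"wx":0,"wy":0,"wz":0.506,"hand":1},{"dx":-6.2,"dy":5,"dz":5.5,"wx":0,"wy":0,"wz":0.506,"hand":1}]'
python3 -m jog '[{"dx":0,"dy":0,"dz":0.5,"wx":0,"wy":0,"wz":0,"hand":1},{"dx":0,"dy":0,"dz":1,"wx":0,"wy":0,"wz":0,"hand":1},{"dx":0,"dy":0,"dz":1,"wx":0,"wy":0,"wz":0,"hand":1},{"dx":0,"dy":0,"dz":1,"wx":0,"wy":0,"wz":0,"hand":1},{"dx":0,"dy":0,"dz":1,"wx":0,"wy":0,"wz":0,"hand":1},{"dx":0,"dy":0,"dz":1,"wx":0,"wy":0,"wz":0,"hand":1},{"dx":0,"dy":0,"dz":1,"wx":0,"wy":0,"wz":0,"hand":1},{"dx":0,"dy":0,"dz":1,"wx":0,"wy":0,"wz":0,"hand":1}]'
python3 rim.py w5
python3 - <<'E'
from h import *
out=[]
for n in("scene","side"):
    p,d=arm.snapshot(n);np.savez(f"pics/{n}1.npz",p=p,d=d)
    c=arm.camera_params(n);x=c["mtx"]@(c["R"]@np.array([.491,-.303,.13])+c["t"]);u,v=(x[:2]/x[2]).astype(int);print(n,u,v)
    out.append(cv2.resize(p[v-40:v+40,u-40:u+40,::-1],(400,400),interpolation=cv2.INTER_CUBIC))
cv2.imwrite("pics/c2.png",np.hstack(out))
E
```

```text
time_s: 5.63
tool_pos: [0.4905, -0.3037, 0.1942]
tcp_rot: [3.077, 0.634, 0.0]
force: [0.6, 0.8, -1.4]
finger_gap: 0.0091
finger_force: 117.2
time_s: 6.3
tool_pos: [0.491, -0.3036, 0.186]
tcp_rot: [3.077, 0.632, 0.001]
force: [0.5, 0.8, 0.6]
finger_gap: 0.0092
finger_force: 117.2
tcp [ 0.491  -0.3036  0.186 ] yaw_y -66.79 tilt [ 8.e-04 -8.e-04 -1.e+00] j6 0.41 F [0.5 0.8 0.6]
rim 486 [ 491.5 -302.9] 17.6 0.1129
red 854 (array([ 460.4, -228.1]), 36.8, 10.4, -77.8)
yellow 967 (array([ 427.7, -152.8]), 37.5, 11.4, 17.6)
box 7496 (array([ 460.1, -227.6]), 247.9, 60.1, -66.8)
scene 294 225
side 312 188
```

View pics/c2.png

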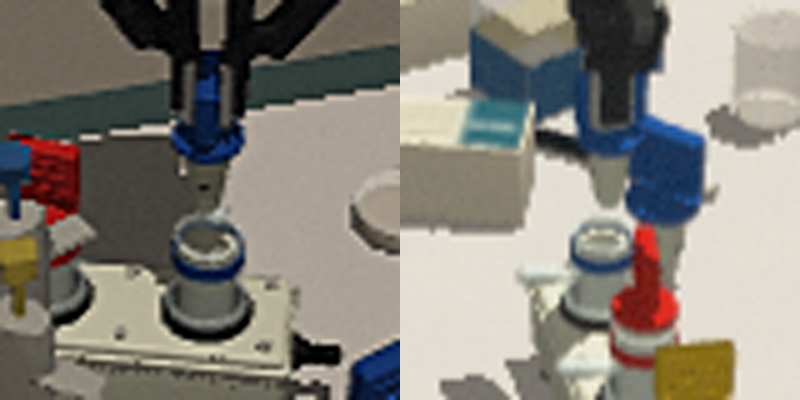

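The plug is centred over the mouth in both views: foot at (207,212) above the rim at (208,240), and foot at (607,200) above the rim at (604,238). Now I'll lower it.

```bash
python3 -m jog '[{"dx":0,"dy":0,"dz":0.6,"wx":0,"wy":0,"wz":0,"hand":1},{"dx":0,"dy":0,"dz":1.2,"wx":0,"wy":0,"wz":0,"hand":1},{"dx":0,"dy":0,"dz":1.8,"wx":0,"wy":0,"wz":0,"hand":1},{"dx":0,"dy":0,"dz":2.4,"wx":0,"wy":0,"wz":0,"hand":1},{"dx":0,"dy":0,"dz":2.9,"wx":0,"wy":0,"wz":0,"hand":1},{"dx":0,"dy":0,"dz":3.4,"wx":0,"wy":0,"wz":0,"hand":1},{"dx":0,"dy":0,"dz":3.8,"wx":0,"wy":0,"wz":0,"hand":1},{"dx":0,"dy":0,"dz":3.8,"wx":0,"wy":0,"wz":0,"hand":1}]'
python3 -m jog '[{"dx":0,"dy":0,"dz":0.05,"wx":0,"wy":0,"wz":0,"hand":1},{"dx":0,"dy":0,"dz":0.1,"wx":0,"wy":0,"wz":0,"hand":1},{"dx":0,"dy":0,"dz":0.15,"wx":0,"wy":0,"wz":0,"hand":1},{"dx":0,"dy":0,"dz":0.2,"wx":0,"wy":0,"wz":0,"hand":1},{"dx":0,"dy":0,"dz":0.25,"wx":0,"wy":0,"wz":0,"hand":1},{"dx":0,"dy":0,"dz":0.3,"wx":0,"wy":0,"wz":0,"hand":1},{"dx":0,"dy":0,"dz":0.3,"wx":0,"wy":0,"wz":0,"hand":1},{"dx":0,"dy":0,"dz":0.3,"wx":0,"wy":0,"wz":0,"hand":1}]'
```

```text
time_s: 7.12
tool_pos: [0.4912, -0.3038, 0.1467]
tcp_rot: [3.077, 0.631, 0.002]
force: [3.0, -1.5, -1.1]
finger_gap: 0.0086
finger_force: 117.1
time_s: 7.78
tool_pos: [0.4914, -0.3039, 0.1448]
tcp_rot: [3.076, 0.631, 0.002]
force: [4.8, -2.8, 2.6]
finger_gap: 0.0093
finger_force: 117.5
```

```bash
python3 -m jog '[{"dx":0.03,"dy":0.04,"dz":0,"wx":0,"wy":0,"wz":0,"hand":1},{"dx":0.06,"dy":0.08,"dz":0,"wx":0,"wy":0,"wz":0,"hand":1},{"dx":0.06,"dy":0.08,"dz":0,"wx":0,"wy":0,"wz":0,"hand":1},{"dx":0.06,"dy":0.08,"dz":0,"wx":0,"wy":0,"wz":0,"hand":1},{"dx":0.06,"dy":0.08,"dz":0,"wx":0,"wy":0,"wz":0,"hand":1},{"dx":0.06,"dy":0.08,"dz":0,"wx":0,"wy":0,"wz":0,"hand":1},{"dx":0.06,"dy":0.08,"dz":0,"wx":0,"wy":0,"wz":0,"hand":1},{"dx":0.06,"dy":0.08,"dz":0,"wx":0,"wy":0,"wz":0,"hand":1}]'
python3 -m jog '[{"dx":0,"dy":0,"dz":0.04,"wx":0,"wy":0,"wz":0,"hand":1},{"dx":0,"dy":0,"dz":0.08,"wx":0,"wy":0,"wz":0,"hand":1},{"dx":0,"dy":0,"dz":0.12,"wx":0,"wy":0,"wz":0,"hand":1},{"dx":0,"dy":0,"dz":0.16,"wx":0,"wy":0,"wz":0,"hand":1},{"dx":0,"dy":0,"dz":0.2,"wx":0,"wy":0,"wz":0,"hand":1},{"dx":0,"dy":0,"dz":0.2,"wx":0,"wy":0,"wz":0,"hand":1},{"dx":0,"dy":0,"dz":0.2,"wx":0,"wy":0,"wz":0,"hand":1},{"dx":0,"dy":0,"dz":0.2,"wx":0,"wy":0,"wz":0,"hand":1}]'
```

```text
time_s: 8.45
tool_pos: [0.4916, -0.304, 0.1443]
tcp_rot: [3.077, 0.631, 0.0]
force: [4.7, -0.7, 1.3]
finger_gap: 0.009
finger_force: 117.5
time_s: 9.12
tool_pos: [0.4918, -0.304, 0.1423]
tcp_rot: [3.077, 0.631, 0.001]
force: [5.2, -2.2, 2.0]
finger_gap: 0.0089
finger_force: 117.5
```

```bash
python3 -m jog '[{"dx":0.05,"dy":0.02,"dz":0,"wx":0,"wy":0,"wz":0,"hand":1},{"dx":0.1,"dy":0.04,"dz":0,"wx":0,"wy":0,"wz":0,"hand":1},{"dx":0.1,"dy":0.04,"dz":0.04,"wx":0,"wy":0,"wz":0,"hand":1},{"dx":0.1,"dy":0.04,"dz":0.08,"wx":0,"wy":0,"wz":0,"hand":1},{"dx":0.1,"dy":0.04,"dz":0.12,"wx":0,"wy":0,"wz":0,"hand":1},{"dx":0.1,"dy":0.04,"dz":0.12,"wx":0,"wy":0,"wz":0,"hand":1},{"dx":0.1,"dy":0.04,"dz":0.12,"wx":0,"wy":0,"wz":0,"hand":1},{"dx":0.1,"dy":0.04,"dz":0.12,"wx":0,"wy":0,"wz":0,"hand":1}]'
python3 -m jog '[{"dx":0,"dy":0,"dz":0.03,"wx":0,"wy":0,"wz":0,"hand":1},{"dx":0,"dy":0,"dz":0.06,"wx":0,"wy":0,"wz":0,"hand":1},{"dx":0,"dy":0,"dz":0.09,"wx":0,"wy":0,"wz":0,"hand":1},{"dx":0,"dy":0,"dz":0.12,"wx":0,"wy":0,"wz":0,"hand":1},{"dx":0,"dy":0,"dz":0.12,"wx":0,"wy":0,"wz":0,"hand":1},{"dx":0,"dy":0,"dz":0.12,"wx":0,"wy":0,"wz":0,"hand":1},{"dx":0,"dy":0,"dz":0.12,"wx":0,"wy":0,"wz":0,"hand":1},{"dx":0,"dy":0,"dz":0.12,"wx":0,"wy":0,"wz":0,"hand":1}]'
```

```text
time_s: 9.78
tool_pos: [0.4925, -0.3038, 0.1408]
tcp_rot: [-3.077, -0.631, 0.001]
force: [2.9, -2.0, 0.1]
finger_gap: 0.0091
finger_force: 117.4
time_s: 10.45
tool_pos: [0.4926, -0.3039, 0.1398]
tcp_rot: [-3.077, -0.632, 0.0]
force: [3.1, -1.2, 0.6]
finger_gap: 0.0089
finger_force: 117.5
```

```bash
python3 -m jog '[{"dx":0.04,"dy":0.03,"dz":0,"wx":0,"wy":0,"wz":0,"hand":1},{"dx":0.06,"dy":0.05,"dz":0,"wx":0,"wy":0,"wz":0,"hand":1},{"dx":0.06,"dy":0.05,"dz":0.04,"wx":0,"wy":0,"wz":0,"hand":1},{"dx":0.06,"dy":0.05,"dz":0.08,"wx":0,"wy":0,"wz":0,"hand":1},{"dx":0.06,"dy":0.05,"dz":0.12,"wx":0,"wy":0,"wz":0,"hand":1},{"dx":0.06,"dy":0.05,"dz":0.15,"wx":0,"wy":0,"wz":0,"hand":1},{"dx":0.06,"dy":0.05,"dz":0.15,"wx":0,"wy":0,"wz":0,"hand":1},{"dx":0.06,"dy":0.05,"dz":0.15,"wx":0,"wy":0,"wz":0,"hand":1}]'
python3 -m jog '[{"dx":0,"dy":0,"dz":0.03,"wx":0,"wy":0,"wz":0,"hand":1},{"dx":0,"dy":0,"dz":0.06,"wx":0,"wy":0,"wz":0,"hand":1},{"dx":0,"dy":0,"dz":0.09,"wx":0,"wy":0,"wz":0,"hand":1},{"dx":0,"dy":0,"dz":0.12,"wx":0,"wy":0,"wz":0,"hand":1},{"dx":0,"dy":0,"dz":0.12,"wx":0,"wy":0,"wz":0,"hand":1},{"dx":0,"dy":0,"dz":0.12,"wx":0,"wy":0,"wz":0,"hand":1},{"dx":0,"dy":0,"dz":0.12,"wx":0,"wy":0,"wz":0,"hand":1},{"dx":0,"dy":0,"dz":0.12,"wx":0,"wy":0,"wz":0,"hand":1}]'
```

```text
time_s: 11.12
tool_pos: [0.4932, -0.304, 0.1382]
tcp_rot: [-3.077, -0.631, 0.001]
force: [0.4, 0.8, -1.1]
finger_gap: 0.0091
finger_force: 117.3
time_s: 11.78
tool_pos: [0.4934, -0.3041, 0.1371]
tcp_rot: [-3.077, -0.632, 0.0]
force: [0.6, -0.6, 0.0]
finger_gap: 0.0089
finger_force: 117.3
```

Free of side load now. I'll keep going down in small steps.

```bash
python3 -m jog '[{"dx":0,"dy":0,"dz":0.03,"wx":0,"wy":0,"wz":0,"hand":1},{"dx":0,"dy":0,"dz":0.06,"wx":0,"wy":0,"wz":0,"hand":1},{"dx":0,"dy":0,"dz":0.09,"wx":0,"wy":0,"wz":0,"hand":1},{"dx":0,"dy":0,"dz":0.12,"wx":0,"wy":0,"wz":0,"hand":1},{"dx":0,"dy":0,"dz":0.12,"wx":0,"wy":0,"wz":0,"hand":1},{"dx":0,"dy":0,"dz":0.12,"wx":0,"wy":0,"wz":0,"hand":1},{"dx":0,"dy":0,"dz":0.12,"wx":0,"wy":0,"wz":0,"hand":1},{"dx":0,"dy":0,"dz":0.12,"wx":0,"wy":0,"wz":0,"hand":1}]'
python3 -m jog '[{"dx":0,"dy":0,"dz":0.03,"wx":0,"wy":0,"wz":0,"hand":1},{"dx":0,"dy":0,"dz":0.06,"wx":0,"wy":0,"wz":0,"hand":1},{"dx":0,"dy":0,"dz":0.09,"wx":0,"wy":0,"wz":0,"hand":1},{"dx":0,"dy":0,"dz":0.12,"wx":0,"wy":0,"wz":0,"hand":1},{"dx":0,"dy":0,"dz":0.12,"wx":0,"wy":0,"wz":0,"hand":1},{"dx":0,"dy":0,"dz":0.12,"wx":0,"wy":0,"wz":0,"hand":1},{"dx":0,"dy":0,"dz":0.12,"wx":0,"wy":0,"wz":0,"hand":1},{"dx":0,"dy":0,"dz":0.12,"wx":0,"wy":0,"wz":0,"hand":1}]'
```

```text
time_s: 12.45
tool_pos: [0.4934, -0.3042, 0.136]
tcp_rot: [3.077, 0.632, 0.0]
force: [1.0, 0.3, -0.5]
finger_gap: 0.0089
finger_force: 117.3
time_s: 13.12
tool_pos: [0.4936, -0.3042, 0.1349]
tcp_rot: [3.077, 0.632, 0.0]
force: [1.3, -0.6, 1.0]
finger_gap: 0.009
finger_force: 117.5
```

```bash
python3 -m jog '[{"dx":0,"dy":0,"dz":0.03,"wx":0,"wy":0,"wz":0,"hand":1},{"dx":0,"dy":0,"dz":0.06,"wx":0,"wy":0,"wz":0,"hand":1},{"dx":0,"dy":0,"dz":0.09,"wx":0,"wy":0,"wz":0,"hand":1},{"dx":0,"dy":0,"dz":0.1,"wx":0,"wy":0,"wz":0,"hand":1},{"dx":0,"dy":0,"dz":0.1,"wx":0,"wy":0,"wz":0,"hand":1},{"dx":0,"dy":0,"dz":0.1,"wx":0,"wy":0,"wz":0,"hand":1},{"dx":0,"dy":0,"dz":0.1,"wx":0,"wy":0,"wz":0,"hand":1},{"dx":0,"dy":0,"dz":0.1,"wx":0,"wy":0,"wz":0,"hand":1}]'
python3 -m jog '[{"dx":0,"dy":0,"dz":0.03,"wx":0,"wy":0,"wz":0,"hand":1},{"dx":0,"dy":0,"dz":0.06,"wx":0,"wy":0,"wz":0,"hand":1},{"dx":0,"dy":0,"dz":0.09,"wx":0,"wy":0,"wz":0,"hand":1},{"dx":0,"dy":0,"dz":0.1,"wx":0,"wy":0,"wz":0,"hand":1},{"dx":0,"dy":0,"dz":0.1,"wx":0,"wy":0,"wz":0,"hand":1},{"dx":0,"dy":0,"dz":0.1,"wx":0,"wy":0,"wz":0,"hand":1},{"dx":0,"dy":0,"dz":0.1,"wx":0,"wy":0,"wz":0,"hand":1},{"dx":0,"dy":0,"dz":0.1,"wx":0,"wy":0,"wz":0,"hand":1}]'
```

```text
time_s: 13.78
tool_pos: [0.4936, -0.3043, 0.1343]
tcp_rot: [3.077, 0.631, 0.001]
force: [0.7, 1.2, 4.1]
finger_gap: 0.0092
finger_force: 118.2
time_s: 14.45
tool_pos: [0.4937, -0.3043, 0.1338]
tcp_rot: [3.077, 0.632, 0.001]
force: [-0.5, 1.9, 8.2]
finger_gap: 0.0091
finger_force: 118.7
```

Bound with the collar about 8 mm above the rim. Now I'll turn it to and fro under pressure.

```bash
python3 -m jog '[{"dx":0,"dy":0,"dz":0.02,"wx":0,"wy":0,"wz":0.12,"hand":1},{"dx":0,"dy":0,"dz":0.04,"wx":0,"wy":0,"wz":0.24,"hand":1},{"dx":0,"dy":0,"dz":0.06,"wx":0,"wy":0,"wz":0.12,"hand":1},{"dx":0,"dy":0,"dz":0.08,"wx":0,"wy":0,"wz":0,"hand":1},{"dx":0,"dy":0,"dz":0.1,"wx":0,"wy":0,"wz":-0.12,"hand":1},{"dx":0,"dy":0,"dz":0.12,"wx":0,"wy":0,"wz":-0.24,"hand":1},{"dx":0,"dy":0,"dz":0.13,"wx":0,"wy":0,"wz":-0.12,"hand":1},{"dx":0,"dy":0,"dz":0.14,"wx":0,"wy":0,"wz":0,"hand":1}]'
python3 -m jog '[{"dx":0,"dy":0,"dz":0.02,"wx":0,"wy":0,"wz":0.12,"hand":1},{"dx":0,"dy":0,"dz":0.04,"wx":0,"wy":0,"wz":0.24,"hand":1},{"dx":0,"dy":0,"dz":0.06,"wx":0,"wy":0,"wz":0.12,"hand":1},{"dx":0,"dy":0,"dz":0.08,"wx":0,"wy":0,"wz":0,"hand":1},{"dx":0,"dy":0,"dz":0.1,"wx":0,"wy":0,"wz":-0.12,"hand":1},{"dx":0,"dy":0,"dz":0.12,"wx":0,"wy":0,"wz":-0.24,"hand":1},{"dx":0,"dy":0,"dz":0.13,"wx":0,"wy":0,"wz":-0.12,"hand":1},{"dx":0,"dy":0,"dz":0.14,"wx":0,"wy":0,"wz":0,"hand":1}]'
```

```text
time_s: 15.12
tool_pos: [0.4937, -0.3044, 0.1324]
tcp_rot: [3.078, 0.626, 0.001]
force: [-0.7, 0.8, 8.7]
finger_gap: 0.0091
finger_force: 118.7
time_s: 15.78
tool_pos: [0.4938, -0.3044, 0.1315]
tcp_rot: [3.077, 0.626, 0.001]
force: [-1.5, 1.9, 11.0]
finger_gap: 0.0093
finger_force: 119.2
```

```bash
python3 -m jog '[{"dx":0,"dy":0,"dz":0.02,"wx":0,"wy":0,"wz":0.12,"hand":1},{"dx":0,"dy":0,"dz":0.04,"wx":0,"wy":0,"wz":0.24,"hand":1},{"dx":0,"dy":0,"dz":0.06,"wx":0,"wy":0,"wz":0.12,"hand":1},{"dx":0,"dy":0,"dz":0.08,"wx":0,"wy":0,"wz":0,"hand":1},{"dx":0,"dy":0,"dz":0.1,"wx":0,"wy":0,"wz":-0.12,"hand":1},{"dx":0,"dy":0,"dz":0.12,"wx":0,"wy":0,"wz":-0.24,"hand":1},{"dx":0,"dy":0,"dz":0.13,"wx":0,"wy":0,"wz":-0.12,"hand":1},{"dx":0,"dy":0,"dz":0.14,"wx":0,"wy":0,"wz":0,"hand":1}]'
python3 -m jog '[{"dx":0,"dy":0,"dz":0.02,"wx":0,"wy":0,"wz":0.12,"hand":1},{"dx":0,"dy":0,"dz":0.04,"wx":0,"wy":0,"wz":0.24,"hand":1},{"dx":0,"dy":0,"dz":0.06,"wx":0,"wy":0,"wz":0.12,"hand":1},{"dx":0,"dy":0,"dz":0.08,"wx":0,"wy":0,"wz":0,"hand":1},{"dx":0,"dy":0,"dz":0.1,"wx":0,"wy":0,"wz":-0.12,"hand":1},{"dx":0,"dy":0,"dz":0.12,"wx":0,"wy":0,"wz":-0.24,"hand":1},{"dx":0,"dy":0,"dz":0.13,"wx":0,"wy":0,"wz":-0.12,"hand":1},{"dx":0,"dy":0,"dz":0.14,"wx":0,"wy":0,"wz":0,"hand":1}]'
```

```text
time_s: 16.45
tool_pos: [0.4938, -0.3045, 0.1306]
tcp_rot: [3.077, 0.626, 0.001]
force: [-2.8, 2.6, 15.3]
finger_gap: 0.0091
finger_force: 119.7
time_s: 17.12
tool_pos: [0.4939, -0.3045, 0.1298]
tcp_rot: [3.077, 0.627, 0.001]
force: [-3.2, 3.3, 18.0]
finger_gap: 0.0088
finger_force: 120.3
```

```bash
python3 -m jog '[{"dx":0,"dy":-0.02,"dz":0,"wx":0,"wy":0,"wz":0.12,"hand":1},{"dx":0,"dy":-0.04,"dz":0,"wx":0,"wy":0,"wz":0.24,"hand":1},{"dx":0,"dy":-0.05,"dz":0.01,"wx":0,"wy":0,"wz":0.12,"hand":1},{"dx":0,"dy":-0.05,"dz":0.01,"wx":0,"wy":0,"wz":0,"hand":1},{"dx":0,"dy":-0.05,"dz":0.02,"wx":0,"wy":0,"wz":-0.12,"hand":1},{"dx":0,"dy":-0.05,"dz":0.02,"wx":0,"wy":0,"wz":-0.24,"hand":1},{"dx":0,"dy":-0.05,"dz":0.03,"wx":0,"wy":0,"wz":-0.12,"hand":1},{"dx":0,"dy":-0.05,"dz":0.03,"wx":0,"wy":0,"wz":0,"hand":1}]'
python3 -m jog '[{"dx":0,"dy":0,"dz":0,"wx":0,"wy":0,"wz":0.12,"hand":1},{"dx":0,"dy":0,"dz":0,"wx":0,"wy":0,"wz":0.24,"hand":1},{"dx":0,"dy":0,"dz":0.01,"wx":0,"wy":0,"wz":0.12,"hand":1},{"dx":0,"dy":0,"dz":0.01,"wx":0,"wy":0,"wz":0,"hand":1},{"dx":0,"dy":0,"dz":0.02,"wx":0,"wy":0,"wz":-0.12,"hand":1},{"dx":0,"dy":0,"dz":0.02,"wx":0,"wy":0,"wz":-0.24,"hand":1},{"dx":0,"dy":0,"dz":0.02,"wx":0,"wy":0,"wz":-0.12,"hand":1},{"dx":0,"dy":0,"dz":0.02,"wx":0,"wy":0,"wz":0,"hand":1}]'
python3 look.py w6
```

```text
time_s: 17.78
tool_pos: [0.4939, -0.3044, 0.1295]
tcp_rot: [3.076, 0.626, 0.001]
force: [-2.5, 2.2, 16.9]
finger_gap: 0.0088
finger_force: 120.0
time_s: 18.45
tool_pos: [0.4939, -0.3044, 0.1293]
tcp_rot: [3.076, 0.626, 0.001]
force: [-3.0, 3.0, 17.2]
finger_gap: 0.009
finger_force: 120.1
tcp [ 0.4939 -0.3044  0.1293] yaw_y -66.98 tilt [ 0.0013 -0.002  -1.    ] j [-0.76  0.3   1.68 -0.    1.16  0.41] F [-3.   3.  17.2] gap 0.009
[283. 277.] 2512 zt 0.1576 top (array([ 494.2, -302.3]), 36.9, 10.4, 23.2) cloud (array([ 492.5, -303.2]), 36.7, 10.4, 24.2)
[408. 301.] 3264 zt 0.1072 top (array([ 487.2, -400. ]), 54.8, 24.8, 77.2) cloud (array([ 496.4, -377.4]), 103.7, 24.9, 70.7)
```

```bash
python3 -m jog '[{"dx":0,"dy":-0.02,"dz":0.01,"wx":0,"wy":0,"wz":0.12,"hand":1},{"dx":0,"dy":-0.04,"dz":0.02,"wx":0,"wy":0,"wz":0.24,"hand":1},{"dx":0,"dy":-0.04,"dz":0.03,"wx":0,"wy":0,"wz":0.12,"hand":1},{"dx":0,"dy":-0.04,"dz":0.04,"wx":0,"wy":0,"wz":0,"hand":1},{"dx":0,"dy":-0.04,"dz":0.05,"wx":0,"wy":0,"wz":-0.12,"hand":1},{"dx":0,"dy":-0.04,"dz":0.06,"wx":0,"wy":0,"wz":-0.24,"hand":1},{"dx":0,"dy":-0.04,"dz":0.06,"wx":0,"wy":0,"wz":-0.12,"hand":1},{"dx":0,"dy":-0.04,"dz":0.06,"wx":0,"wy":0,"wz":0,"hand":1}]'
python3 -m jog '[{"dx":0,"dy":0,"dz":0,"wx":0,"wy":0,"wz":0.12,"hand":1},{"dx":0,"dy":0,"dz":0,"wx":0,"wy":0,"wz":0.24,"hand":1},{"dx":0,"dy":0,"dz":0.01,"wx":0,"wy":0,"wz":0.12,"hand":1},{"dx":0,"dy":0,"dz":0.01,"wx":0,"wy":0,"wz":0,"hand":1},{"dx":0,"dy":0,"dz":0.02,"wx":0,"wy":0,"wz":-0.12,"hand":1},{"dx":0,"dy":0,"dz":0.02,"wx":0,"wy":0,"wz":-0.24,"hand":1},{"dx":0,"dy":0,"dz":0.02,"wx":0,"wy":0,"wz":-0.12,"hand":1},{"dx":0,"dy":0,"dz":0.02,"wx":0,"wy":0,"wz":0,"hand":1}]'
```

```text
time_s: 19.17
tool_pos: [0.4939, -0.3043, 0.129]
tcp_rot: [3.075, 0.626, 0.002]
force: [-3.9, 2.5, 17.3]
finger_gap: 0.0093
finger_force: 120.3
time_s: 19.83
tool_pos: [0.4939, -0.3044, 0.1289]
tcp_rot: [3.075, 0.626, 0.002]
force: [-4.1, 1.7, 19.1]
finger_gap: 0.0091
finger_force: 120.3
```

```bash
python3 -m jog '[{"dx":0,"dy":0,"dz":0,"wx":0,"wy":0,"wz":0.12,"hand":1},{"dx":0,"dy":0,"dz":0,"wx":0,"wy":0,"wz":0.24,"hand":1},{"dx":0,"dy":0,"dz":0,"wx":0,"wy":0,"wz":0.12,"hand":1},{"dx":0,"dy":0,"dz":0,"wx":0,"wy":0,"wz":0,"hand":1},{"dx":0,"dy":0,"dz":0,"wx":0,"wy":0,"wz":-0.12,"hand":1},{"dx":0,"dy":0,"dz":0,"wx":0,"wy":0,"wz":-0.24,"hand":1},{"dx":0,"dy":0,"dz":0,"wx":0,"wy":0,"wz":-0.12,"hand":1},{"dx":0,"dy":0,"dz":0,"wx":0,"wy":0,"wz":0,"hand":1}]'
python3 -m jog '[{"dx":-0.03,"dy":-0.03,"dz":-0.06,"wx":0,"wy":0,"wz":0,"hand":1},{"dx":-0.06,"dy":-0.06,"dz":-0.12,"wx":0,"wy":0,"wz":0,"hand":1},{"dx":-0.06,"dy":-0.06,"dz":-0.18,"wx":0,"wy":0,"wz":0,"hand":1},{"dx":-0.06,"dy":-0.06,"dz":-0.18,"wx":0,"wy":0,"wz":0,"hand":1},{"dx":-0.06,"dy":-0.06,"dz":-0.18,"wx":0,"wy":0,"wz":0,"hand":1},{"dx":-0.06,"dy":-0.06,"dz":-0.18,"wx":0,"wy":0,"wz":0,"hand":1},{"dx":-0.06,"dy":-0.06,"dz":-0.18,"wx":0,"wy":0,"wz":0,"hand":1},{"dx":-0.06,"dy":-0.06,"dz":-0.18,"wx":0,"wy":0,"wz":0,"hand":1}]'
python3 look.py w7
```

```text
time_s: 20.5
tool_pos: [0.4939, -0.3043, 0.1289]
tcp_rot: [3.075, 0.626, 0.002]
force: [-2.5, 1.8, 18.3]
finger_gap: 0.0086
finger_force: 120.3
time_s: 21.17
tool_pos: [0.4935, -0.3041, 0.1293]
tcp_rot: [3.074, 0.63, 0.004]
force: [2.1, -1.0, 7.6]
finger_gap: 0.0089
finger_force: 118.5
tcp [ 0.4935 -0.3041  0.1293] yaw_y -66.83 tilt [ 0.003  -0.0026 -1.    ] j [-0.76  0.3   1.68  0.    1.16  0.41] F [ 2.1 -1.   7.6] gap 0.0089
[283. 277.] 2512 zt 0.1577 top (array([ 493.8, -302. ]), 36.9, 10.4, 23.4) cloud (array([ 492.2, -302.5]), 36.6, 10.4, 23.0)
[408. 301.] 3263 zt 0.1073 top (array([ 487.1, -399.9]), 55.3, 24.8, 77.3) cloud (array([ 496.4, -376.7]), 104.4, 24.9, 70.9)
```

It sinks no further at 18 N, so I'll unload, open and retreat.

```bash
python3 -m jog '[{"dx":0.02,"dy":0.02,"dz":-0.06,"wx":0,"wy":0,"wz":0,"hand":1},{"dx":0.02,"dy":0.02,"dz":-0.1,"wx":0,"wy":0,"wz":0,"hand":1},{"dx":0.02,"dy":0.02,"dz":-0.1,"wx":0,"wy":0,"wz":0,"hand":0.2},{"dx":0.02,"dy":0.02,"dz":-0.1,"wx":0,"wy":0,"wz":0,"hand":0.2},{"dx":0.02,"dy":0.02,"dz":-0.1,"wx":0,"wy":0,"wz":0,"hand":0.2},{"dx":0.02,"dy":0.02,"dz":-0.1,"wx":0,"wy":0,"wz":0,"hand":0.2},{"dx":0.02,"dy":0.02,"dz":-0.1,"wx":0,"wy":0,"wz":0,"hand":0.2},{"dx":0.02,"dy":0.02,"dz":-0.1,"wx":0,"wy":0,"wz":0,"hand":0.2}]'
python3 -m jog '[{"dx":0,"dy":0,"dz":-0.5,"wx":0,"wy":0,"wz":0,"hand":0.2},{"dx":0,"dy":0,"dz":-1.5,"wx":0,"wy":0,"wz":0,"hand":0.2},{"dx":0,"dy":0,"dz":-3,"wx":0,"wy":0,"wz":0,"hand":0.2},{"dx":0,"dy":0,"dz":-5,"wx":0,"wy":0,"wz":0,"hand":0.2},{"dx":0,"dy":0,"dz":-7,"wx":0,"wy":0,"wz":0,"hand":0.2},{"dx":0,"dy":0,"dz":-9,"wx":0,"wy":0,"wz":0,"hand":0.2},{"dx":0,"dy":0,"dz":-11,"wx":0,"wy":0,"wz":0,"hand":0.2},{"dx":0,"dy":0,"dz":-12,"wx":0,"wy":0,"wz":0,"hand":0.2}]'
python3 look.py w8; python3 rim.py w9
```

```text
time_s: 21.88
tool_pos: [0.4923, -0.3028, 0.1283]
tcp_rot: [-3.077, -0.631, 0.001]
force: [-0.2, -0.1, 0.2]
finger_gap: 0.0341
finger_force: 0.0
time_s: 22.55
tool_pos: [0.4935, -0.304, 0.2528]
tcp_rot: [3.073, 0.631, 0.005]
force: [0.1, -0.6, 1.3]
finger_gap: 0.0342
finger_force: 0.0
tcp [ 0.4935 -0.304   0.2528] yaw_y -66.8 tilt [ 0.0037 -0.0035 -1.    ] j [-0.76  0.17  1.58 -0.    1.39  0.41] F [ 0.1 -0.6  1.3] gap 0.0342
[505. 212.] 1823 zt 0.0413 top (array([ 553.6, -598.3]), 126.7, 56.2, 17.7) cloud (array([ 553.9, -599.3]), 126.2, 54.7, 17.6)
[282. 203.] 978 zt 0.1579 top (array([ 493., -302.]), 35.2, 10.3, 23.1) cloud (array([ 492.3, -302.3]), 35.5, 10.4, 23.0)
[362. 240.] 1436 zt 0.1075 top (array([ 472.1, -413.3]), 46.0, 13.4, -27.3) cloud (array([ 471.4, -414.5]), 46.2, 12.3, -26.9)
tcp [ 0.494  -0.3044  0.2539] yaw_y -66.8 tilt [ 0.0051 -0.0049 -1.    ] j6 0.41 F [ 0.4 -0.7  2.5]
rim 81 [ 495.4 -301.4] 16.7 0.1121
red 484 (array([ 459.9, -227.5]), 37.4, 10.6, -77.9)
yellow 479 (array([ 428.5, -153.1]), 36.1, 9.8, 18.2)
box 5106 (array([ 401. , -252.3]), 247.8, 187.4, -66.8)
```

View pics/w8.png

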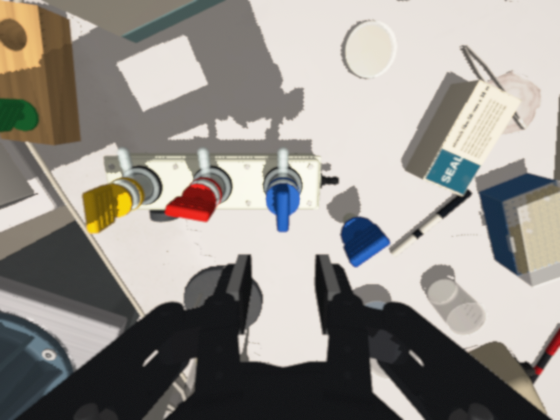

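The blue plug at (282,203) stands in the barrel with its handle square across the box (23.1° against 23.2°). The red and yellow handles are unchanged.

```bash
python3 -c "
from plant import arm
print(arm.sign_off())"
```

```text
the job is handed in; nothing more can be done
None
```

I put the blue plug back in the blue-banded barrel and turned it to and fro under about 18 N (highest reading 19.1 N) until it sank no further. I left it shut, its handle square across the box to within about 0.1°, and handed the job in at about 22.6 s; no verdict came back.

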